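Turn the parts carousel and kit the red adjuster cap

TASK

Turn the parts carousel by its black handle until the compartment with the red cap that has a black stem stands at the front, at the yellow mark on the base, where the clear cover leaves it open. Turn smoothly, so that the cap does not tip over. Then pick that cap and set it gently, upright, in the middle of the yellow-floored pocket of the grey kit tray, and let go.

Things in the scene. Friction and masses are not known exactly. Their poses are not given: they have to be found in the camera images.
- cap_mid (a point): Centre (half-way up) of the wanted loose part: red upright cylinder, 46 mm diameter, 42 mm high, with a black stem (18 mm diameter, 18 mm high) on top, 60 mm in all, about 90 g; z is its axis, up. It stands in one of 5 carousel compartments, at first under the clear cover, 60 to 85 degrees left or right of the front. Not wanted: all-black cap, low red collar, brass bushing, steel nut.
- handle (a point): Middle of the black bar handle, on the carousel's vertical axis: 80 mm along x, 14 mm thick (y), 36 mm high (z). Turns with the white disc, either way, no stops, damped (0.1 to 0.5 N m), stays put. A fixed clear cover lies 42 to 46 mm below this point, to both sides and behind, from 62 mm in front of the axis backwards, with an 80 mm wide notch round the spindle; parts under it are out of reach.
- front_spot (a point): Picking place, fixed to the carousel's base: on the compartment floor (26 mm above the bench), 110 mm in front of the turning axis, in line with the yellow mark on the base's front edge; x points to the axis, z up. The cap passes over it within 6 mm as the carousel turns. Ribs and rim stand 7 mm above the floor; the cover leaves it open here. Close the gripper along y.
- pocket (a point): Centre of the floor of the yellow pocket (6 mm above the bench) of the fixed grey kit tray; z up. The tray has three square pockets in a row along x, 72 mm apart, 68 mm wide inside, walls 4 mm thick, 5 mm above this floor. The yellow one is empty and can be any of the three; the others hold a steel roller and a dark jaw, up to 30 mm high. Open the gripper along y to keep clear of them.
Mind the look-alikes: they are no part of the job. Of the things shaped like the part that bears pocket, the yellow one is meant.

How it is judged:
By the outcome, as a careful person would: the job done as asked, in the order asked, and still so for the second after the job is handed in, with the robot touching nothing.
It also fails if it takes over 51 s, if anything falls off the work surface, if the arm or the gripper's body presses on something with over 40 N, if the wrist force passes 120 N, or if a joint passes its speed limit or range.

ROBOT

A 7-joint arm with a two-finger parallel gripper is mounted at the origin on the work surface. World frame = base frame: x ahead of the robot, y to its left, z up, the work surface at z = 0. Lengths are in m, angles in rad, forces in N, time in s.
With the tool pointing down it reaches from about 0.4 to 0.925 m from the base axis. Payload 5.6 kg.
Tool frame: the origin (TCP) lies midway between the tips of the shut fingers; the grasp point (between the pads) lies r.grip_depth behind it (r.grip_depth is the distance from the TCP to the grasp point, in m); z points along the fingers, y is the line along which they close (so a half turn about z gives the same grasp; the last joint's range is limited). The gripper opens to 85 mm and grips with 20 to 120 N. Pads are 22 mm wide; open, the fingers measure 114 mm over their backs; the gripper's body (76 mm by 85 mm) begins 54 mm behind the grasp point. The pads swing forward as they close: fully open they stand 13 mm farther back than shut.
Start: joints at [1.25, 0.468, -0.012, 1.603, 0.006, 1.071, -0.056], TCP at [0.178, -0.625, 0.231] pointing down, gripper open.
Joint ranges: [-2.53, 2.53], [-0.31, 2.02], [-1.57, 1.55], [0.28, 2.44], [-1.29, 4.43], [0.15, 1.84], [-2.92, 2.92]. Speed limits (rad/s): [2.57, 2.57, 3.14, 3.14, 3.14, 3.14, 3.14].

INTERFACE

Orientations are given as a unit quaternion [w, x, y, z].
In Python, from rig import r gives the robot as it stands.
- The arm moves only by the tool move_arm, never from a script. Its argument "commands" is one flat list of numbers, 7 for each row, row after row: the gripper command: -1 is fully open, 1 is shut, values between are in proportion, then the shift along the tool's x, y, z each as a share of 0.1 m, from -1 to 1, then the turn, a rotation vector about the tool's x, y, z each as a share of pi rad, from -1 to 1. A call has 1 to 12 rows; each row shifts and turns the commanded pose from where the row before left it, along the tool's axes as they then stand; what a row does not reach is not made up. A row lasts 1/12 s, in which the tool goes at most 41.7 mm and 7.16 degrees, less where a joint would pass 70% of its speed; a pose out of reach is approached as far as the arm can. A call with a number of a shift or a turn outside -1 to 1 is refused whole. A call with a gripper value outside its range is refused whole. The fingers move at their own pace and stop on an object; "force" is the grip in N (left out, the last holds). Time passes only in rows, so rows that do not move let the fingers close. It gives the time, the measured TCP pose, the force and the opening at its end, in the units of the state.
- r.observe(): the state, without advancing time (a new reading comes with each control period).
- r.snapshot(name): name is "scene" or "side" or "wrist"; returns a dict with "image" (480x640x3 uint8, red, green, blue), "z_map" (480x640 float32, m along the optical axis (not along the pixel's ray), 0 where there is no reading), "fx", "fy", "cx", "cy" (pixels), "position" and "attitude" of the camera in the world; the wrist camera has in their place "hand_eye" (4x4, takes a point from camera to tool coordinates, whose origin is the TCP and whose axes are the flange's). Camera axes: x right, y down, z forward; pixel columns grow to the right and rows downward; lengths in m; the calibration is good to about 2 mm. A picture is of the moment at which its call begins: read the wrist's pose just before it.
- r.job_done(): hands the job in, once; it reports no verdict.
Trained networks look in a picture, given as the dict that the camera call returned (one of the last four; its "shot" number tells which), for a name from the list of things; names that differ only in an ending like _2 or _b are one class to them, and where a whole thing is asked for, a point or a joint stands for the part that bears it (a point fixed in the world has none). Each returns a list of dicts, best first, with "conf" (0 to 1); they miss things now and then, are a little off and sometimes report something else, mostly with a low value. They report only what shows in the picture. A call takes as long as a camera call. They do not tell look-alikes from the thing itself.
- r.silhouettes(picture, thing): "pixels" (480x640 bool, what is visible of it) and "position" ([column, row] in pixels, amid what is visible of it).
The state is a dict: "time": time; "q": joint angles; "joint_velocities": joint speeds; "joint_efforts": joint torques, N m; "position": TCP position; "eef_rot": TCP orientation; "contact_force": force on the tool from outside, world axes, zero at the start; "moment": the same for the moment, N m; "gripper_width": opening from 0.0 (shut) to 1.0 (fully open).
Only numpy, scipy, OpenCV 4.12 (cv2) and the standard library are available. Lean on these libraries where they do the work, as an engineer would, in place of code of your own. Each camera call takes 0.05 s, during which the arm holds its last target. There are 200 camera calls.

## Working session

There is one attempt and no reset: what is moved stays moved. The work goes in short steps, Python scripts to look and compute and a tool call to move; the robot and the scene stay as the last step left them, time stands still between calls to the robot, and variables do not carry over. Pictures are saved under pics/ and viewed, on a budget of 10 in all, crops included, one or two more only if the job needs it, and the job is handed in when it is done.

Besides the shell and the picture viewer there is one more tool, called as name(argument=value, ...), one argument or row to a line, values as JSON. move_arm: Moves the arm, as the interface text tells. Shift numbers are shares of 0.1 m and turn numbers shares of pi rad, none past 1 either way. Its arguments: {"type":"object","properties":{"commands":{"type":"array","items":{"type":"number"}},"force":{"type":"number"}},"required":["commands"]}

```bash
ls; mkdir -p pics
cat > h.py <<'E'
from rig import r
import numpy as np, cv2
from scipy.spatial.transform import Rotation as R
def q2R(q): return R.from_quat([q[1],q[2],q[3],q[0]]).as_matrix()
def cam(s,st=None):
    if 'hand_eye' in s:
        T=np.eye(4); T[:3,:3]=q2R(st['eef_rot']); T[:3,3]=st['position']; return T@np.array(s['hand_eye'])
    T=np.eye(4); a=np.array(s['attitude']); T[:3,:3]=a if a.shape==(3,3) else q2R(a); T[:3,3]=s['position']; return T
def cloud(s,T):
    z=s['z_map']; v,u=np.mgrid[:480,:640]
    P=np.stack([(u-s['cx'])/s['fx']*z,(v-s['cy'])/s['fy']*z,z],-1)
    W=P@T[:3,:3].T+T[:3,3]; W[z==0]=np.nan; return W
def save(n,im): cv2.imwrite('pics/'+n,cv2.cvtColor(im,cv2.COLOR_RGB2BGR))
E
python3 - <<'E'
from h import *
st=r.observe(); print({k:np.round(v,3).tolist() for k,v in st.items()}, r.grip_depth)
for n in ['scene','side']:
    s=r.snapshot(n); save(n+'0.png',s['image']); T=cam(s); W=cloud(s,T); print(n,s['attitude'],s['position'])
    np.savez('pics/'+n+'.npz',W=W,im=s['image'],T=T)
    for t in ['cap_mid','handle','front_spot','pocket']:
        try:
            for d in r.silhouettes(s,t)[:5]:
                p=d['pixels']; print(n,t,round(d['conf'],2),np.round(d['position']),p.sum(),np.round(np.nanmedian(W[p],0),3),np.round(np.nanmax(W[p][:,2]),3))
        except Exception as e: print(t,e)
E
```

```text
pics
{'time': 0.0, 'q': [1.25, 0.468, -0.012, 1.604, 0.006, 1.071, -0.056], 'joint_velocities': [-0.0, -0.0, 0.0, 0.001, 0.002, 0.0, 0.0], 'joint_efforts': [0.0, -53.239, 0.022, -25.131, 0.012, 0.008, -0.0], 'position': [0.178, -0.625, 0.23], 'eef_rot': [-0.001, 0.99, 0.138, -0.0], 'contact_force': [-1.309, -0.937, 0.711], 'moment': [-0.007, -0.053, 0.037], 'gripper_width': 1.0} 0.0187
scene [-0.24928465  0.61863885  0.69431472 -0.27031499] [1.1929655  0.13559655 0.76346848]
scene handle 0.7 [204. 252.] 4101 [ 0.626 -0.149  0.028] 0.165
scene front_spot 0.7 [192. 286.] 28371 [ 0.724 -0.126  0.105] 0.11
scene pocket 0.77 [500. 284.] 758 [0.564 0.415 0.003] 0.007
scene pocket 0.71 [425. 287.] 795 [0.61  0.265 0.007] 0.012
scene pocket 0.58 [432. 353.] 1138 [0.742 0.277 0.003] 0.008
scene pocket 0.56 [368. 326.] 985 [0.698 0.167 0.003] 0.007
side [-0.44360188  0.89315626 -0.06373633  0.03777485] [ 0.42724717 -0.80464062  0.81220087]
side cap_mid 0.89 [324. 341.] 526 [ 0.543 -0.08   0.056] 0.104
side handle 0.97 [349. 389.] 11292 [ 0.57  -0.172  0.026] 0.164
side front_spot 0.63 [406. 372.] 29470 [ 0.67  -0.214  0.103] 0.163
side pocket 0.91 [386. 239.] 397 [0.74  0.279 0.002] 0.007
side pocket 0.75 [302. 207.] 319 [0.561 0.415 0.002] 0.007
side pocket 0.55 [328. 243.] 352 [0.608 0.271 0.006] 0.011
side pocket 0.47 [369. 261.] 166 [0.69  0.188 0.002] 0.104
```

View pics/scene0.png

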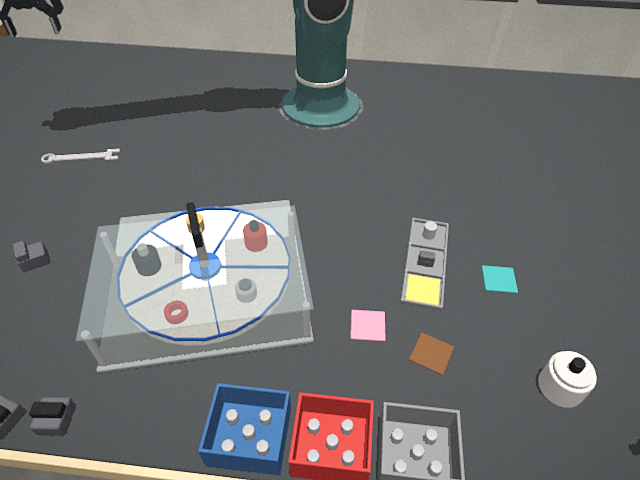

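View pics/side0.png

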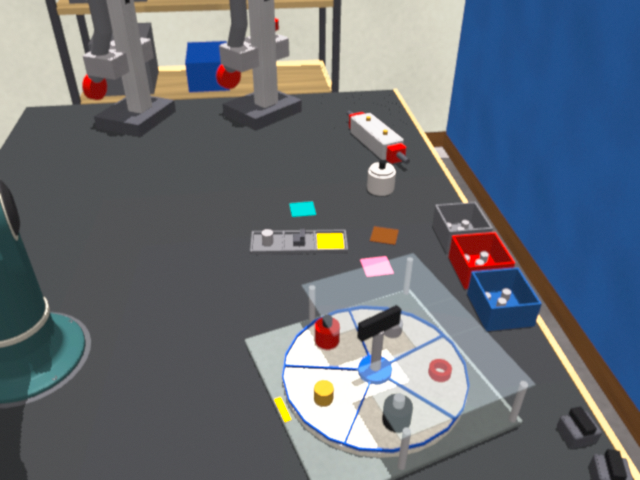

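The wanted cap (red with a black stem) is at scene (255,235) and side (327,332). The possible mix-ups are:
- **Black cap:** scene (146,260)
- **Red collar:** scene (176,312)
- **Bushing:** scene (195,222)
- **Nut:** scene (246,290)

The yellow pocket is at scene (424,290) and side (330,241). The yellow mark at side (283,409) means the front faces the robot.

```bash
python3 - <<'E'
from h import *
out=[]
for n in ['scene','side']:
    d=np.load(f'pics/{n}.npz'); W=d['W']; im=d['im']; T=d['T']; hsv=cv2.cvtColor(im,cv2.COLOR_RGB2HSV).astype(int)
    H,S,V=hsv[...,0],hsv[...,1],hsv[...,2]
    near=lambda c,rad:np.hypot(*(np.mgrid[:480,:640][::-1]-np.array(c)[:,None,None]))<rad
    red=((H<8)|(H>172))&(S>90); yel=(abs(H-29)<5)&(S>120); blk=(V<45)&np.isfinite(W[...,2])&(W[...,2]>.125)&(W[...,2]<.18)
    def rep(name,m):
        P=W[m]; print(n,name,m.sum(),np.round(np.nanmedian(P,0),4),np.round(np.nanpercentile(P,2,0),4),np.round(np.nanpercentile(P,98,0),4)); return P
    cc=(255,235) if n=='scene' else (327,332)
    rep('cap',red&near(cc,22)); rep('stem',(V<70)&near((254,226) if n=='scene' else (325,322),9))
    rep('yelpocket',yel&near((424,290) if n=='scene' else (330,241),35))
    if n=='side': rep('mark',yel&near((283,409),18))
    P=rep('handle',blk&near((196,225) if n=='scene' else (379,322),40))
    top=P[(P[:,2]>np.nanpercentile(P[:,2],95)-.006)]
    (c,wh,a)=cv2.minAreaRect(top[:,:2].astype(np.float32)*1000); print('htop',c,wh,a,np.median(top[:,2]))
    box=cv2.boxPoints((c,wh,a)); print(np.round(box))
    # tray grey
    blue=(abs(H-108)<12)&(S>120)&near((204,272) if n=='scene' else (376,377),110)
    # intersect blue rays with z=.033
    v,u=np.nonzero(blue); print('depth blue z',np.round(np.nanpercentile(W[blue][:,2],[5,50,95]),3))
    fz=np.isfinite(W[...,2])
E
grep -n . /dev/null
python3 - <<'E'
from h import *
from scipy.optimize import least_squares
for n in ['scene','side']:
    s=r.snapshot(n);T=cam(s);im=s['image'];hsv=cv2.cvtColor(im,cv2.COLOR_RGB2HSV).astype(int)
    H,S,V=hsv[...,0],hsv[...,1],hsv[...,2]
    c=(204,272) if n=='scene' else (376,377)
    v,u=np.mgrid[:480,:640]
    blue=(abs(H-110)<14)&(S>110)&(np.hypot(u-c[0],v-c[1])<110)
    d=np.stack([(u-s['cx'])/s['fx'],(v-s['cy'])/s['fy'],np.ones(u.shape)],-1)@T[:3,:3].T
    k=(.033-T[2,3])/d[...,2]; P=T[:3,3]+d*k[...,None]
    X=P[blue][:,:2]; hub=(im[blue][:,2]>0)
    c0=np.median(X,0); rr=np.hypot(*(X-c0).T)
    X2=X[rr>.12]
    f=least_squares(lambda p:np.hypot(X2[:,0]-p[0],X2[:,1]-p[1])-p[2],[*c0,.16],loss='soft_l1',f_scale=.003)
    print(n,'ring',f.x,len(X2))
    fs=P
    rib=X-f.x[:2]; r2=np.hypot(*rib.T); m=(r2>.06)&(r2<.13)
    a=np.degrees(np.arctan2(rib[m,1],rib[m,0]))
    print('rib phase mod72',(np.degrees(np.angle(np.exp(1j*np.radians(a*5)).mean()))/5)%72)
E
```

```text
scene cap 223 [ 0.594  -0.05    0.1057] [ 0.5723 -0.0726  0.1031] [ 0.6346 -0.0318  0.1083]
scene stem 0 [nan nan nan] [nan nan nan] [nan nan nan]
scene yelpocket 40 [0.6262 0.2519 0.0073] [0.5807 0.2334 0.0055] [0.641  0.2943 0.0092]
scene handle 127 [ 0.6581 -0.1324  0.1504] [ 0.6016 -0.1616  0.1306] [ 0.6612 -0.1262  0.163 ]
htop (625.166748046875, -147.11798095703125) (76.29583740234375, 12.858468055725098) 25.842012405395508 0.1613290285616935
[[ 588. -158.]
 [ 594. -170.]
 [ 662. -136.]
 [ 657. -125.]]
depth blue z [0.028 0.034 0.107]
side cap 618 [ 0.5462 -0.0822  0.0638] [ 0.5288 -0.1216  0.0289] [ 0.5669 -0.0491  0.1057]
side stem 16 [ 0.5439 -0.0681  0.0791] [ 0.5415 -0.0982  0.0717] [ 0.5474 -0.0655  0.1029]
side yelpocket 422 [0.6093 0.2711 0.0061] [0.5789 0.24   0.0026] [0.639  0.3025 0.0095]
side mark 203 [ 0.4569 -0.1918  0.0139] [ 0.4462 -0.2159  0.0105] [ 0.4667 -0.1682  0.0165]
side handle 561 [ 0.6195 -0.1538  0.1484] [ 0.5863 -0.1671  0.1324] [ 0.655  -0.1373  0.1618]
htop (621.5431518554688, -151.52227783203125) (75.29744720458984, 10.051580429077148) 21.099824905395508 0.1591643651956327
[[ 585. -160.]
 [ 588. -170.]
 [ 658. -143.]
 [ 655. -133.]]
depth blue z [0.03  0.038 0.105]
scene ring [ 0.62416605 -0.14742953  0.15755582] 870
rib phase mod72 24.13542138436295
side ring [ 0.62108569 -0.14661146  0.15767482] 1062
rib phase mod72 24.310340336223536
  return np.nanmean(a, axis, out=out, keepdims=keepdims)
  return np.nanmean(a, axis, out=out, keepdims=keepdims)
```

move_arm(
  commands=[-1,0.2,-0.12,0,0,0,0,-1,0.35,-0.21,0,0,0,0,-1,0.35,-0.21,0,0,0,0,-1,0.35,-0.21,0,0,0,0,-1,0.35,-0.21,0,0,0,0,-1,0.35,-0.21,0,0,0,0,-1,0.35,-0.21,0,0,0,0,-1,0.35,-0.21,0,0,0,0,-1,0.35,-0.21,0,0,0,0,-1,0.35,-0.21,0,0,0,0,-1,0.35,-0.21,0,0,0,0,-1,0.35,-0.21,0,0,0,0],
)

```text
time: 1.6
position: [0.5022, -0.2788, 0.2317]
eef_rot: [0.0, 0.99, 0.138, 0.0]
contact_force: [0.3, -1.1, 0.1]
gripper_width: 0.996
```

```bash
cat >> h.py <<'E'
def togo(st,p,yaw):
    """shift in tool axes (m) and tool-z turn (deg) to TCP p with tool x at world yaw (deg), tool straight down"""
    M=q2R(st['eef_rot']); c,s=np.cos(np.radians(yaw)),np.sin(np.radians(yaw))
    G=np.array([[c,s,0],[s,-c,0],[0,0,-1]])
    print('TCP',np.round(st['position'],4),'yaw',round(np.degrees(np.arctan2(M[1,0],M[0,0])),2),'shift x0.1m',np.round(M.T@(np.array(p)-st['position'])*10,3),'turn/pi',np.round(R.from_matrix(M.T@G).as_rotvec()/np.pi,4),'F',np.round(st['contact_force'],1),'w',st['gripper_width'],'t',st['time'])
E
python3 - <<'E'
from h import *
togo(r.observe(),[.623,-.148,.23],24)
E
```

```text
TCP [ 0.5022 -0.2788  0.2317] yaw 15.9 shift x0.1m [ 1.52  -0.927  0.017] turn/pi [ 0.0002 -0.0001 -0.045 ] F [ 0.3 -1.1  0.1] w 0.9955965928971046 t 1.6
```

move_arm(
  commands=[-1,0.35,-0.21,0,0,0,0,-1,0.35,-0.21,0,0,0,0,-1,0.35,-0.21,0,0,0,0,-1,0.25,-0.15,0,0,0,-0.02,-1,0.1,-0.06,0,0,0,-0.025,-1,0,0,0,0,0,0,-1,0,0,0,0,0,0],
)

```text
time: 2.18
position: [0.612, -0.1607, 0.2309]
eef_rot: [0.0, 0.978, 0.208, -0.0]
contact_force: [-0.0, -0.6, 0.3]
gripper_width: 0.996
```

Run:
```python
from h import *
st=r.observe(); togo(st,[.623,-.148,.23],24)
s=r.snapshot('wrist'); T=cam(s,st); W=cloud(s,T); save('w1.png',s['image']); np.savez('pics/w1.npz',W=W,im=s['image'],T=T)
V=s['image'].max(-1); m=(V<60)&(W[...,2]>.15)&(W[...,2]<.175)
P=W[m]; print(m.sum(),np.nanmedian(P[:,2])); c=cv2.minAreaRect(P[:,:2].astype(np.float32)*1000); print(c, np.round(cv2.boxPoints(c)))
```

```text
TCP [ 0.612  -0.1607  0.2309] yaw 23.95 shift x0.1m [ 0.152 -0.071  0.009] turn/pi [-0.      0.0003 -0.0003] F [-0.  -0.6  0.3] w 0.9963630175103426 t 2.1833
1826 0.1608803660519308
((614.3961791992188, -149.8067626953125), (60.64611053466797, 12.672967910766602), 23.810152053833008) [[ 584. -156.]
 [ 589. -168.]
 [ 645. -143.]
 [ 640. -132.]]
```

View pics/w1.png

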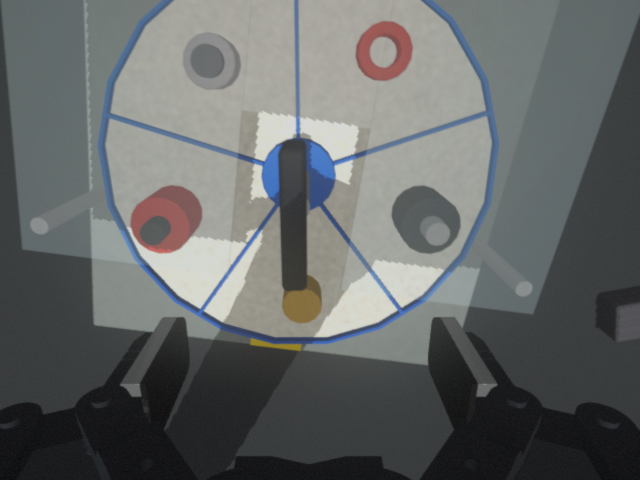

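The close view confirms the choice: the red cap with the black stem is at (165,220). The black cap is at (430,218), the collar at (385,50), the nut at (210,60) and the bushing at (301,298). The yellow mark is at (275,344) and the handle runs from (293,140) to (294,290).

Run:
```python
from h import *
d=np.load('pics/w1.npz'); im=d['im'];T=d['T'];W=d['W']
s=r.snapshot('wrist')
hsv=cv2.cvtColor(im,cv2.COLOR_RGB2HSV).astype(int);H,S,V=[hsv[...,i] for i in range(3)]
v,u=np.mgrid[:480,:640]
D=np.stack([(u-s['cx'])/s['fx'],(v-s['cy'])/s['fy'],np.ones(u.shape)],-1)@T[:3,:3].T
def at(m,z): 
    P=(T[:3,3]+D*((z-T[2,3])/D[...,2])[...,None])[m]; c=cv2.minAreaRect(P[:,:2].astype(np.float32)*1000); print(m.sum(),'mean',P.mean(0).round(4),'rect',c); return P.mean(0)[:2]
red=((H<10)|(H>170))&(S>60)
m=(np.hypot(u-156,v-230)<20)&~red&(V<110); st=at(m,.086)
mk=(np.hypot(u-275,v-344)<30)&(abs(H-27)<6)&(S>120); y=at(mk,.014)
blue=(abs(H-110)<14)&(S>110)&(v<345)
from scipy.optimize import least_squares
X=(T[:3,3]+D*((.033-T[2,3])/D[...,2])[...,None])[blue][:,:2]; X2=X[np.hypot(*(X-[.623,-.147]).T)>.13]
f=least_squares(lambda p:np.hypot(X2[:,0]-p[0],X2[:,1]-p[1])-p[2],[.623,-.147,.157],loss='soft_l1',f_scale=.003); print('ring',f.x)
for c in (f.x[:2],np.array([.623,-.147])):
    for n,p in (('stem',st),('mark',y)): print(n,np.degrees(np.arctan2(*(p-c)[::-1]))%360,np.hypot(*(p-c)))
togo(r.observe(),[.623,-.147,.125],24)
# pocket
for n in ['scene','side']:
    d=np.load(f'pics/{n}.npz'); im=d['im'];W=d['W'];T=d['T'];q=r.snapshot(n)
    hsv=cv2.cvtColor(im,cv2.COLOR_RGB2HSV).astype(int);H,S,V=[hsv[...,i] for i in range(3)]
    D=np.stack([(u-q['cx'])/q['fx'],(v-q['cy'])/q['fy'],np.ones(u.shape)],-1)@T[:3,:3].T
    c=(424,290) if n=='scene' else (330,241)
    at((np.hypot(u-c[0],v-c[1])<35)&(abs(H-29)<6)&(S>100),.006)
    print(n)
```

```text
645 mean [ 0.5538 -0.0654  0.086 ] rect ((553.8406982421875, -65.3243408203125), (16.208139419555664, 24.43054962158203), 67.48110961914062)
272 mean [ 0.4532 -0.1955  0.014 ] rect ((453.3814697265625, -194.6425018310547), (7.522202968597412, 49.76788330078125), 16.55047035217285)
ring [ 0.62188759 -0.14650823  0.15747405]
stem 130.01872155317105 0.1058577430075034
mark 196.19647269619037 0.1756268004592835
stem 130.3057060168557 0.10695101914420903
mark 195.94252902913118 0.17655962436335795
TCP [ 0.6111 -0.1628  0.2312] yaw 23.77 shift x0.1m [ 0.174 -0.098  1.061] turn/pi [ 0.0002  0.0004 -0.0013] F [-0.2 -0.6 -1.4] w 0.9981231921611166 t 2.2833
797 mean [0.6089 0.265  0.006 ] rect ((607.884521484375, 265.1134033203125), (60.014183044433594, 60.61996841430664), 83.24297332763672)
scene
424 mean [0.609  0.2706 0.006 ] rect ((609.6328125, 271.2019958496094), (58.4592399597168, 60.44302749633789), 82.34964752197266)
side
```

move_arm(
  commands=[-1,0.17,-0.1,0.1,0,0,0,-1,0,0,0.3,0,0,0,-1,0,0,0.3,0,0,0,-1,0,0,0.25,0,0,0,-1,0,0,0.1,0,0,0,-1,0,0,0,0,0,0],
  force=60,
)

```text
time: 2.88
position: [0.6213, -0.1456, 0.1237]
eef_rot: [-0.001, 0.978, 0.207, -0.003]
contact_force: [-1.1, -0.2, -0.4]
gripper_width: 1.004
```

```bash
python3 -c "
from h import *
togo(r.observe(),[.623,-.147,.125],24)"
```

```text
TCP [ 0.6213 -0.1456  0.1237] yaw 23.9 shift x0.1m [ 0.01   0.02  -0.013] turn/pi [-0.0008  0.0015 -0.0006] F [-1.1 -0.2 -0.4] w 1.0042850725614887 t 2.8833
```

move_arm(
  commands=[0.2,0.01,0.02,0,0,0,0,0.5,0,0,0,0,0,0,1,0,0,0,0,0,0,1,0,0,0,0,0,0,1,0,0,0,0,0,0,1,0,0,0,0,0,0,1,0,0,0,0,0,0,1,0,0,0,0,0,0],
  force=60,
)

```text
time: 3.55
position: [0.6253, -0.1453, 0.1272]
eef_rot: [-0.0, 0.978, 0.208, 0.0]
contact_force: [-2.0, 2.5, 5.9]
gripper_width: 0.159
```

```bash
python3 -c "
from h import *
togo(r.observe(),[.623,-.147,.125],89)"
```

```text
TCP [ 0.6253 -0.1453  0.1272] yaw 24.05 shift x0.1m [-0.028  0.006  0.022] turn/pi [-1.000e-04 -2.000e-04 -3.608e-01] F [-2.   2.5  5.9] w 0.1587798785143172 t 3.55
```

move_arm(
  commands=[1,0,0,0,0,0,-0.004,1,0,0,0,0,0,-0.008,1,0,0,0,0,0,-0.012,1,0,0,0,0,0,-0.014,1,0,0,0,0,0,-0.014,1,0,0,0,0,0,-0.014,1,0,0,0,0,0,-0.014,1,0,0,0,0,0,-0.014,1,0,0,0,0,0,-0.014,1,0,0,0,0,0,-0.014,1,0,0,0,0,0,-0.014,1,0,0,0,0,0,-0.014],
)

```text
time: 4.55
position: [0.6246, -0.1443, 0.1272]
eef_rot: [-0.001, 0.902, 0.431, -0.0]
contact_force: [-5.9, 4.5, 8.7]
gripper_width: 0.154
```

move_arm(
  commands=[1,0,0,0,0,0,-0.014,1,0,0,0,0,0,-0.014,1,0,0,0,0,0,-0.014,1,0,0,0,0,0,-0.014,1,0,0,0,0,0,-0.014,1,0,0,0,0,0,-0.014,1,0,0,0,0,0,-0.014,1,0,0,0,0,0,-0.014,1,0,0,0,0,0,-0.014,1,0,0,0,0,0,-0.011,1,0,0,0,0,0,-0.007,1,0,0,0,0,0,-0.003],
)

```text
time: 5.55
position: [0.6234, -0.1438, 0.1272]
eef_rot: [-0.002, 0.779, 0.627, -0.001]
contact_force: [-9.2, 5.3, 10.9]
gripper_width: 0.151
```

Run:
```python
from h import *
st=r.observe(); togo(st,[.623,-.147,.125],89)
s=r.snapshot('side'); save('side2.png',cv2.resize(s['image'][260:480,220:540],None,fx=2,fy=2,interpolation=cv2.INTER_CUBIC))
```

```text
TCP [ 0.6234 -0.1438  0.1272] yaw 77.59 shift x0.1m [-0.033  0.003  0.022] turn/pi [-0.0015 -0.0004 -0.0634] F [-9.2  5.3 10.9] w 0.15096576524927796 t 5.55
```

View pics/side2.png

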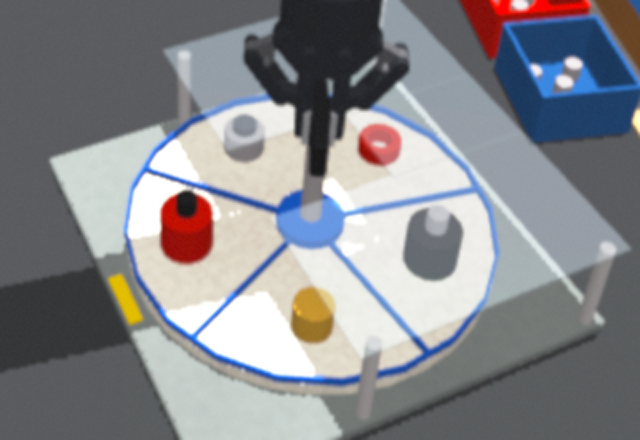

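The cap is upright at (187,228), about 10° short of the mark at (125,299). I'll measure what's left.

```bash
cat >> h.py <<'E'
def capfit(s,T,win):
    from scipy.optimize import least_squares
    W=cloud(s,T); hsv=cv2.cvtColor(s['image'],cv2.COLOR_RGB2HSV).astype(int);H,S,V=[hsv[...,i] for i in range(3)]
    v,u=np.mgrid[:480,:640]; a,b,c,d=win
    m=((H<10)|(H>170))&(S>100)&(u>a)&(u<b)&(v>c)&(v<d)
    m=cv2.erode(m.astype(np.uint8),np.ones((3,3)))>0
    P=W[m]; zt=np.nanpercentile(P[:,2],97)
    sd=P[np.isfinite(P[:,2])&(P[:,2]<zt-.006)&(P[:,2]>.03)]
    c0=np.median(sd[:,:2],0); e=c0-T[:2,3]; c0=c0+.02*e/np.hypot(*e)
    f=least_squares(lambda p:np.hypot(*(sd[:,:2]-p).T)-.023,c0,loss='soft_l1',f_scale=.002)
    print('cap xy',f.x.round(4),len(sd),'rms',np.sqrt((f.fun**2).mean()).round(4),'ztop',zt); return f.x
E
python3 - <<'E'
from h import *
s=r.snapshot('side'); p=capfit(s,cam(s),(290,335,350,400))
for c in ([.623,-.1465],[.622,-.1465]):
    print(np.degrees(np.arctan2(p[1]-c[1],p[0]-c[0]))%360, np.hypot(*(p-c)))
E
```

```text
cap xy [ 0.5133 -0.1527] 279 rms 0.0009 ztop 0.07038989574511126
183.24694778720095 0.10988430844597394
183.2767515491671 0.10888592848796064
```

move_arm(
  commands=[1,0,0,0,0,0,-0.005,1,0,0,0,0,0,-0.01,1,0,0,0,0,0,-0.013,1,0,0,0,0,0,-0.014,1,0,0,0,0,0,-0.013,1,0,0,0,0,0,-0.009,1,0,0,0,0,0,-0.004,1,0,0,0,0,0,0,1,0,0,0,0,0,0],
)

```text
time: 6.4
position: [0.6228, -0.1437, 0.1272]
eef_rot: [-0.003, 0.708, 0.706, -0.001]
contact_force: [-12.2, 5.5, 12.8]
gripper_width: 0.157
```

Run:
```python
from h import *
togo(r.observe(),[.623,-.147,.125],89)
s=r.snapshot('side');T=cam(s); p=capfit(s,T,(285,335,350,420))
W=cloud(s,T);hsv=cv2.cvtColor(s['image'],cv2.COLOR_RGB2HSV).astype(int)
v,u=np.mgrid[:480,:640]
m=(abs(hsv[...,0]-29)<5)&(hsv[...,1]>120)&(np.hypot(u-283,v-409)<20)
k=np.nanmean(W[m],0);print(k)
for q in (p,k[:2]): print([np.degrees(np.arctan2(q[1]-c[1],q[0]-c[0]))%360 for c in ([.623,-.1465],[.621,-.1466])])
```

```text
TCP [ 0.6228 -0.1437  0.1272] yaw 89.82 shift x0.1m [-0.033  0.002  0.022] turn/pi [-0.0018 -0.0005  0.0045] F [-12.2   5.5  12.8] w 0.1568270801489015 t 6.4
cap xy [ 0.5176 -0.1759] 294 rms 0.001 ztop 0.07042241636136817
[ 0.45678855 -0.19226742  0.01406148]
[np.float64(195.5670115252881), np.float64(195.8018659420278)]
[np.float64(195.39524551845273), np.float64(195.541319695738)]
```

move_arm(
  commands=[0.4,0,0,0,0,0,0,0,0,0,0,0,0,0,-0.4,0,0,0,0,0,0,-0.8,0,0,0,0,0,0,-1,0,0,-0.1,0,0,0,-1,0,0,-0.3,0,0,0,-1,0,0,-0.35,0,0,0,-1,0,0,-0.35,0,0,0,-1,0,0,-0.1,0,0,0],
)

```text
time: 7.2
position: [0.6281, -0.1461, 0.2528]
eef_rot: [0.004, 0.709, 0.705, 0.002]
contact_force: [1.8, 0.5, 1.0]
gripper_width: 0.996
```

Run:
```python
from h import *
togo(r.observe(),[.517,-.176,.23],15.5)
```

```text
TCP [ 0.6281 -0.1461  0.2528] yaw 89.71 shift x0.1m [-0.304 -1.111  0.219] turn/pi [ 0.0028 -0.0013  0.4123] F [1.8 0.5 1. ] w 0.9955990708097999 t 7.2
```

move_arm(
  commands=[-1,-0.06,-0.2,0,0,0,0,-1,-0.09,-0.35,0,0,0,0,-1,-0.09,-0.36,0,0,0,0,-1,-0.06,-0.2,0,0,0,0.02,-1,0,0,0,0,0,0.037,-1,0,0,0,0,0,0.037,-1,0,0,0,0,0,0.037,-1,0,0,0,0,0,0.037,-1,0,0,0,0,0,0.037,-1,0,0,0,0,0,0.037,-1,0,0,0,0,0,0.037,-1,0,0,0,0,0,0.037],
)

```text
time: 8.2
position: [0.5141, -0.1755, 0.2466]
eef_rot: [0.0, 0.96, 0.28, 0.0]
contact_force: [-0.3, -0.5, 0.0]
gripper_width: 0.998
```

move_arm(
  commands=[-1,0,0,0,0,0,0.037,-1,0,0,0,0,0,0.037,-1,0,0,0,0,0,0.02,-1,0,0,0,0,0,0,-1,0,0,0,0,0,0],
)

```text
time: 8.62
position: [0.5142, -0.1754, 0.2465]
eef_rot: [0.0, 0.99, 0.139, 0.0]
contact_force: [0.4, -0.1, -0.1]
gripper_width: 0.999
```

Run:
```python
from h import *
st=r.observe(); s=r.snapshot('wrist');T=cam(s,st);W=cloud(s,T);save('w2.png',s['image'])
sd=r.snapshot('side'); print('side');capfit(sd,cam(sd),(285,335,350,420))
hsv=cv2.cvtColor(s['image'],cv2.COLOR_RGB2HSV).astype(int);H,S,V=[hsv[...,i] for i in range(3)]
red=((H<10)|(H>170))&(S>100)
n,L,stt,C=cv2.connectedComponentsWithStats(red.astype(np.uint8))
for i in range(1,n):
    if stt[i,4]>300:
        P=W[L==i]; zt=np.nanpercentile(P[:,2],90); t=P[P[:,2]>zt-.004]; (c,rad)=cv2.minEnclosingCircle(t[:,:2].astype(np.float32)*1000); print(C[i],stt[i],zt,c,rad)
togo(st,[.517,-.176,.036],15.5)
```

```text
side
cap xy [ 0.5177 -0.1758] 289 rms 0.0011 ztop 0.07033534484219237
[312.02346041 193.19794721] [ 284  166   57   58 2046] 0.06902159216365167 (517.1307373046875, -177.24745178222656) 22.75876235961914
TCP [ 0.5142 -0.1754  0.2465] yaw 16.04 shift x0.1m [0.025 0.013 2.105] turn/pi [ 0.0001 -0.      0.003 ] F [ 0.4 -0.1 -0.1] w 0.9994163866848287 t 8.6167
```

View pics/w2.png

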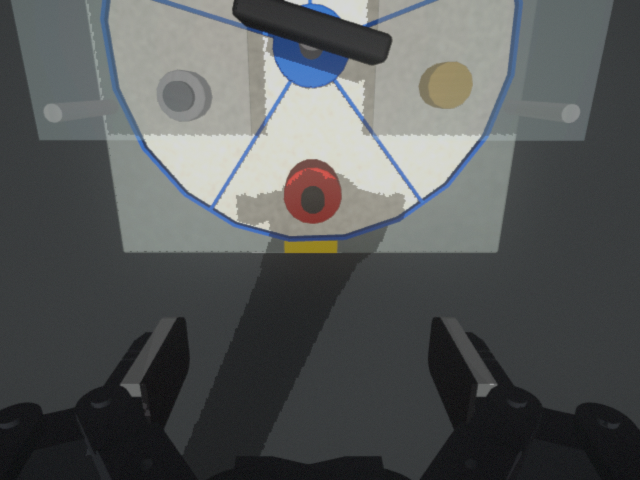

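move_arm(
  commands=[-1,0.03,0.015,0.2,0,0,0.003,-1,0,0,0.38,0,0,0,-1,0,0,0.38,0,0,0,-1,0,0,0.38,0,0,0,-1,0,0,0.3,0,0,0,-1,0,0,0.25,0,0,0,-1,0,0,0.15,0,0,0,-1,0,0,0.06,0,0,0,-1,0,0,0,0,0,0],
  force=35,
)

```text
time: 9.47
position: [0.5166, -0.1758, 0.0349]
eef_rot: [-0.001, 0.991, 0.134, -0.001]
contact_force: [0.1, -0.2, 1.4]
gripper_width: 0.997
```

Run:
```python
from h import *
togo(r.observe(),[.5175,-.1765,.036],15.5)
```

```text
TCP [ 0.5166 -0.1758  0.0349] yaw 15.41 shift x0.1m [ 0.007  0.009 -0.011] turn/pi [-0.0006  0.0007 -0.0005] F [ 0.1 -0.2  1.4] w 0.9972872232038555 t 9.4667
```

move_arm(
  commands=[-0.4,0.005,0.008,-0.01,0,0,0,-0.1,0,0,0,0,0,0,0.1,0,0,0,0,0,0,0.3,0,0,0,0,0,0,0.5,0,0,0,0,0,0,1,0,0,0,0,0,0,1,0,0,0,0,0,0,1,0,0,0,0,0,0],
  force=35,
)

```text
time: 10.13
position: [0.5192, -0.1773, 0.0388]
eef_rot: [0.001, 0.991, 0.134, 0.001]
contact_force: [-1.3, -0.0, 6.4]
gripper_width: 0.526
```

Run:
```python
from h import *
togo(r.observe(),[.5175,-.1765,.2],15.5)
```

```text
TCP [ 0.5192 -0.1773  0.0388] yaw 15.37 shift x0.1m [-0.011 -0.009 -1.612] turn/pi [ 0.0006 -0.0006 -0.0007] F [-1.3 -0.   6.4] w 0.5264850474909571 t 10.1333
```

move_arm(
  commands=[1,0,0,-0.1,0,0,0,1,0,0,-0.25,0,0,0,1,0,0,-0.3,0,0,0,1,0,0,-0.35,0,0,0,1,0,0,-0.35,0,0,0,1,0,0,-0.2,0,0,0,1,0,0,-0.05,0,0,0],
)

```text
time: 10.72
position: [0.5203, -0.1772, 0.2023]
eef_rot: [0.002, 0.991, 0.134, 0.004]
contact_force: [0.7, 0.1, -1.5]
gripper_width: 0.529
```

Run:
```python
from h import *
# tray axis: grey/tray pixels in scene & side around tray, by height-free rect on plane z=.011
for n,win in (('side',(245,355,225,256)),('scene',(395,455,210,312))):
    s=r.snapshot(n);T=cam(s);W=cloud(s,T)
    a,b,c,d=win; v,u=np.mgrid[:480,:640]; m=(u>a)&(u<b)&(v>c)&(v<d)&(s['image'].max(-1)>85)
    m=cv2.morphologyEx(m.astype(np.uint8),cv2.MORPH_OPEN,np.ones((3,3)))>0
    D=np.stack([(u-s['cx'])/s['fx'],(v-s['cy'])/s['fy'],np.ones(u.shape)],-1)@T[:3,:3].T
    P=(T[:3,3]+D*((.009-T[2,3])/D[...,2])[...,None])[m]
    rc=cv2.minAreaRect(P[:,:2].astype(np.float32)*1000); print(n,m.sum(),rc,cv2.boxPoints(rc).round(0).tolist())
st=r.observe(); togo(st,[.609,.268,.2],0)
```

```text
side 1767 ((539.7694702148438, 277.73931884765625), (112.73131561279297, 257.3648376464844), 82.41731262207031) [[405.0, 239.0], [660.0, 205.0], [675.0, 317.0], [420.0, 351.0]]
scene 5709 ((528.532470703125, 276.26812744140625), (274.5615539550781, 125.72109985351562), 0.7737166285514832) [[390.0, 337.0], [392.0, 212.0], [667.0, 215.0], [665.0, 341.0]]
TCP [ 0.5185 -0.177   0.1986] yaw 15.37 shift x0.1m [ 2.052 -4.051 -0.017] turn/pi [ 0.0005 -0.0007  0.0854] F [ 0.3  0.1 -1.8] w 0.5242461133403863 t 10.8167
```

move_arm(
  commands=[1,0.06,-0.12,0,0,0,0,1,0.12,-0.24,0,0,0,0,1,0.17,-0.34,0,0,0,0,1,0.17,-0.34,0,0,0,0,1,0.17,-0.34,0,0,0,0,1,0.17,-0.34,0,0,0,0,1,0.17,-0.34,0,0,0,0,1,0.17,-0.34,0,0,0,0,1,0.17,-0.34,0,0,0,0,1,0.17,-0.34,0,0,0,0,1,0.17,-0.34,0,0,0,0,1,0.17,-0.34,0,0,0,0],
)

```text
time: 11.82
position: [0.5985, 0.2368, 0.1945]
eef_rot: [0.001, 0.991, 0.134, -0.002]
contact_force: [-0.4, -0.1, -1.5]
gripper_width: 0.528
```

move_arm(
  commands=[1,0.12,-0.22,0,0,0,0,1,0.05,-0.1,0,0,0,0.015,1,0,0,0,0,0,0.03,1,0,0,0,0,0,0.03,1,0,0,0,0,0,0.03,1,0,0,0,0,0,0.02,1,0,0,0,0,0,0,1,0,0,0,0,0,0],
)

```text
time: 12.48
position: [0.6066, 0.2706, 0.1951]
eef_rot: [0.001, 0.998, -0.061, -0.002]
contact_force: [-0.9, 0.2, -0.5]
gripper_width: 0.525
```

Run:
```python
from h import *
st=r.observe(); togo(st,[.609,.268,.2],-7.2)
s=r.snapshot('wrist');T=cam(s,st);W=cloud(s,T);save('w3.png',s['image'])
hsv=cv2.cvtColor(s['image'],cv2.COLOR_RGB2HSV).astype(int);H,S,V=[hsv[...,i] for i in range(3)]
v,u=np.mgrid[:480,:640]
D=np.stack([(u-s['cx'])/s['fx'],(v-s['cy'])/s['fy'],np.ones(u.shape)],-1)@T[:3,:3].T
P=(T[:3,3]+D*((.006-T[2,3])/D[...,2])[...,None])
m=(abs(H-29)<7)&(S>100); m=cv2.morphologyEx(m.astype(np.uint8),cv2.MORPH_OPEN,np.ones((3,3)))>0
rc=cv2.minAreaRect(P[m][:,:2].astype(np.float32)*1000); print(m.sum(),rc,cv2.boxPoints(rc).round(0).tolist(),'zmed',np.nanmedian(W[m][:,2]))
```

```text
TCP [0.6066 0.2706 0.1951] yaw -7.0 shift x0.1m [ 0.027  0.023 -0.049] turn/pi [0.0006 0.0009 0.0011] F [-0.9  0.2 -0.5] w 0.5254029828761329 t 12.4833
5555 ((607.8790893554688, 266.6269226074219), (60.36854934692383, 60.454254150390625), 84.01872253417969) [[575.0, 240.0], [635.0, 233.0], [641.0, 293.0], [581.0, 300.0]] zmed 0.006093704880097028
```

View pics/w3.png

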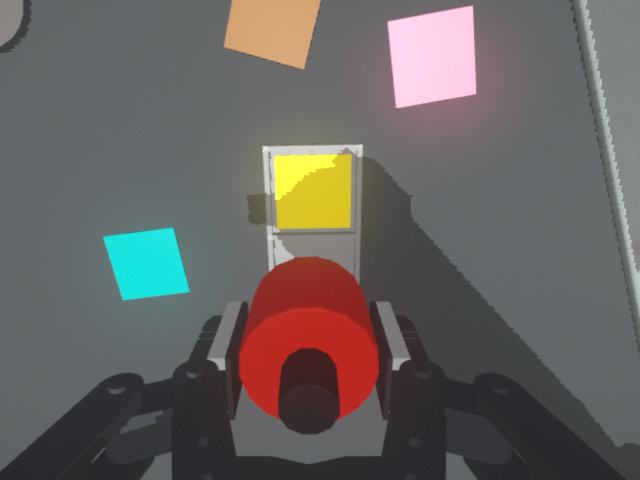

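move_arm(
  commands=[1,0.03,0.03,0.1,0,0,-0.002,1,0,0,0.25,0,0,0,1,0,0,0.3,0,0,0,1,0,0,0.3,0,0,0,1,0,0,0.3,0,0,0,1,0,0,0.2,0,0,0,1,0,0,0.1,0,0,0,1,0,0,0.05,0,0,0,1,0,0,0,0,0,0,1,0,0,0,0,0,0],
)

```text
time: 13.37
position: [0.611, 0.2679, 0.0381]
eef_rot: [-0.0, 0.998, -0.059, 0.001]
contact_force: [0.4, 0.9, -0.3]
gripper_width: 0.529
```

Run:
```python
from h import *
st=r.observe(); togo(st,[.609,.267,.019],-6.5)
s=r.snapshot('scene');T=cam(s);W=cloud(s,T)
hsv=cv2.cvtColor(s['image'],cv2.COLOR_RGB2HSV).astype(int);H,S,V=[hsv[...,i] for i in range(3)]
v,u=np.mgrid[:480,:640]; m=((H<10)|(H>170))&(S>100)&(u>390)&(u<460)&(v>230)&(v<310)
print(m.sum(), np.nanpercentile(W[m][:,2],[2,10,50,98]).round(4))
save('sc3.png',cv2.resize(s['image'][200:340,350:510],None,fx=4,fy=4,interpolation=cv2.INTER_CUBIC))
```

```text
TCP [0.611  0.2679 0.0381] yaw -6.76 shift x0.1m [-0.019  0.012  0.191] turn/pi [-0.0003 -0.0004 -0.0014] F [ 0.4  0.9 -0.3] w 0.5294586334615392 t 13.3667
621 [0.0297 0.036  0.0646 0.0765]
```

View pics/sc3.png

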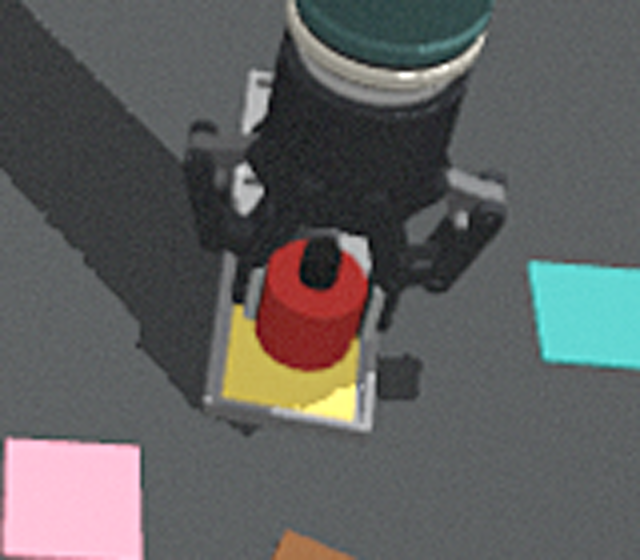

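move_arm(
  commands=[1,-0.02,0.01,0.05,0,0,0,1,0,0,0.05,0,0,0,1,0,0,0.04,0,0,0,1,0,0,0.02,0,0,0,1,0,0,0,0,0,0,1,0,0,0,0,0,0],
)

```text
time: 13.92
position: [0.6081, 0.2669, 0.0211]
eef_rot: [0.0, 0.998, -0.059, -0.0]
contact_force: [0.2, 0.2, -1.6]
gripper_width: 0.53
```

move_arm(
  commands=[1,0,0,0.01,0,0,0,1,0,0,0.005,0,0,0,1,0,0,0,0,0,0],
)

```text
time: 14.17
position: [0.6082, 0.2669, 0.0197]
eef_rot: [0.0, 0.998, -0.059, 0.0]
contact_force: [0.6, 0.0, -1.5]
gripper_width: 0.531
```

move_arm(
  commands=[1,0,0,0.01,0,0,0,1,0,0,0,0,0,0,1,0,0,0,0,0,0],
)

```text
time: 14.42
position: [0.6083, 0.2669, 0.019]
eef_rot: [-0.0, 0.998, -0.059, 0.0]
contact_force: [-0.3, 0.1, 0.8]
gripper_width: 0.525
```

move_arm(
  commands=[1,0,0,0.01,0,0,0,1,0,0,0,0,0,0,1,0,0,0,0,0,0],
)

```text
time: 14.67
position: [0.6083, 0.267, 0.0189]
eef_rot: [0.0, 0.998, -0.059, 0.0]
contact_force: [-2.9, 0.0, 5.9]
gripper_width: 0.529
```

Contact came at the expected height. I'll ease the load slightly and open.

move_arm(
  commands=[0.06,0,0,-0.005,0,0,0,0.0,0,0,0,0,0,0,-0.1,0,0,0,0,0,0,-0.3,0,0,0,0,0,0,-0.6,0,0,0,0,0,0,-1,0,0,0,0,0,0,-1,0,0,0,0,0,0],
  force=20,
)

```text
time: 15.25
position: [0.6081, 0.2668, 0.018]
eef_rot: [0.0, 0.998, -0.059, -0.0]
contact_force: [0.3, -0.7, -0.8]
gripper_width: 1.003
```

move_arm(
  commands=[-1,0,0,-0.05,0,0,0,-1,0,0,-0.15,0,0,0,-1,0,0,-0.3,0,0,0,-1,0,0,-0.35,0,0,0,-1,0,0,-0.35,0,0,0,-1,0,0,-0.35,0,0,0,-1,0,0,-0.2,0,0,0,-1,0,0,0,0,0,0,-1,0,0,0,0,0,0],
)

```text
time: 16.0
position: [0.609, 0.2673, 0.1964]
eef_rot: [-0.001, 0.998, -0.059, 0.002]
contact_force: [0.0, -0.7, -0.2]
gripper_width: 0.999
```

Run:
```python
from h import *
st=r.observe(); togo(st,[.608,.267,.2],-6.5)
s=r.snapshot('wrist');T=cam(s,st);W=cloud(s,T);save('w4.png',s['image'])
hsv=cv2.cvtColor(s['image'],cv2.COLOR_RGB2HSV).astype(int);H,S,V=[hsv[...,i] for i in range(3)]
v,u=np.mgrid[:480,:640]
D=np.stack([(u-s['cx'])/s['fx'],(v-s['cy'])/s['fy'],np.ones(u.shape)],-1)@T[:3,:3].T
P=(T[:3,3]+D*((.006-T[2,3])/D[...,2])[...,None])
m=(abs(H-29)<7)&(S>100); m=cv2.morphologyEx(m.astype(np.uint8),cv2.MORPH_OPEN,np.ones((3,3)))>0
print('pocket',cv2.minAreaRect(P[m][:,:2].astype(np.float32)*1000))
red=((H<10)|(H>170))&(S>100)&(v<300)
Q=W[red]; zt=np.nanpercentile(Q[:,2],90); t=Q[Q[:,2]>zt-.004]; print('cap',zt,cv2.minEnclosingCircle(t[:,:2].astype(np.float32)*1000))
```

```text
TCP [0.609  0.2673 0.1964] yaw -6.77 shift x0.1m [-0.01   0.005 -0.036] turn/pi [-0.0007 -0.0013 -0.0015] F [ 0.  -0.7 -0.2] w 0.9994687415750638 t 16.0
pocket ((607.8220825195312, 266.2889099121094), (60.08913803100586, 60.446693420410156), 83.76161193847656)
cap 0.04896379061898503 ((605.9081420898438, 267.1927490234375), 22.83487319946289)
```

View pics/w4.png

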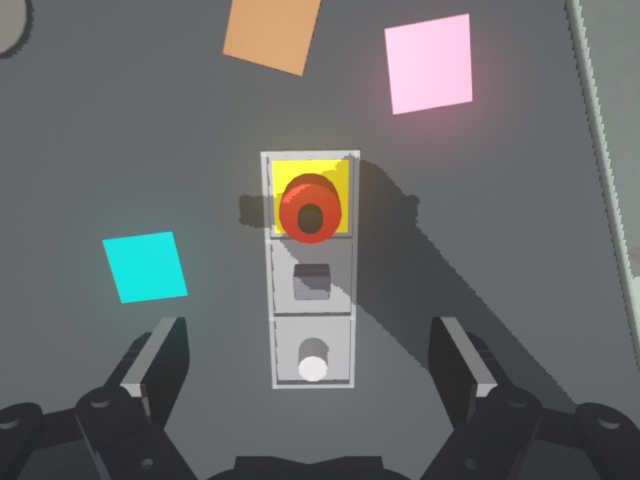

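The cap stands upright at (310,208) in the yellow pocket, about 2 mm off centre, with its top at z = 0.049. The neighbouring pockets are undisturbed and the gripper is clear. Handing in.

```bash
python3 -c "
from rig import r
print(r.job_done())"
```

```text
the job is handed in; nothing more can be done
None
```

The red cap with the black stem now stands upright in the middle of the yellow pocket, and the job is handed in at about 16 s of the 51 s allowed.

- **Carousel:** I turned it about 66° by the handle. The cap stopped at 195.6°, against 195.4° for the yellow mark, still upright.
- **Placing:** I set the cap down to a light contact of about 6 N and let go. The last wrist picture shows it about 2 mm off the pocket centre, with the top of the red body at z = 0.049 m (0.048 m expected). The other two pockets are undisturbed and the gripper is open and clear.
- **Forces:** The highest wrist force I read was under 20 N; I only read it at the end of each move.
- **Disagreement:** The cameras differed by up to 6 mm on the pocket's y position (scene 0.265 m, side 0.271 m, wrist 0.267 m). I used the wrist value, and the final wrist picture agreed with it. No check failed.

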